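# Take the bayonet cover off the oxygen filter at the glass torch bench

### The arm

A 7-joint arm with a two-finger parallel gripper is mounted at the origin on the work surface. World frame = base frame: x ahead of the robot, y to its left, z up, the work surface at z = 0. Lengths are in m, angles in rad, forces in N, time in s.
With the tool pointing down it reaches from about 0.4 to 0.85 m from the base axis. Payload 10.4 kg.
Tool frame: the origin (TCP) lies midway between the tips of the shut fingers; the grasp point (between the pads) lies 19 mm behind it; z points along the fingers, x is the direction in which the jaws open and shut, and the axes are right-handed (so a half turn about z gives the same grasp; the last joint's range is limited). The gripper opens to 87 mm and grips with 3 to 60 N. Pads are 19 mm wide; open, the fingers measure 117 mm over their backs; the gripper's body (75 mm by 190 mm) begins 51 mm behind the grasp point.
Start: joints at [-1.273, 0.332, -0.065, 1.46, 0.022, 1.35, -0.088], TCP at [0.197, 0.593, 0.223] pointing down, gripper open.
Joint ranges: [-2.6, 2.6], [-0.5, 2.12], [-1.47, 1.34], [0.16, 2.42], [-1.27, 4.41], [0.06, 2.06], [-2.6, 2.6]. Speed limits (rad/s): [2.22, 2.22, 2.79, 2.79, 3.14, 3.14, 3.14].

### API

Orientations are given as a unit quaternion [w, x, y, z].
In Python, from station import * gives the robot as it stands. The module is installed in compiled form; this text tells all that it offers.
- The arm moves only by the tool apply_moves, never from a script. Its argument "deltas" is a list of rows, each an object with "slide": the shift along the tool's x, y, z in cm, a list of three; "delta_rot": the turn, a rotation vector about the tool's x, y, z in rad, a list of three. A call has 1 to 5 rows; each row shifts and turns the commanded pose from where the row before left it, along the tool's axes as they then stand; what a row does not reach is not made up. A row lasts 1/10 s, in which the tool goes at most 50 mm and 8.59 degrees, less where a joint would pass 70% of its speed; a pose out of reach is approached as far as the arm can. A call with a gripper value outside its range is refused whole. "gripper" is the opening, from 0 (shut) to 1 (fully open), set as the call begins (left out, the last holds). The fingers move at their own pace and stop on an object; the grip force is fixed at half the most. Time passes only in rows, so rows that do not move let the fingers close. It gives the time, the measured TCP pose, the force and the opening at its end, in the units of the state.
- observe(): the state, without advancing time (a new reading comes with each control period).
- capture(name): name is "scene" or "side" or "wrist"; returns the picture (420x560x3 uint8, red, green, blue); there is no depth.
- calibration(name): a dict with "fx", "fy", "cx", "cy" (pixels), "dist_coeffs" ([k1, k2, p1, p2, k3] as OpenCV has them; the pictures are not rectified), "T" (4x4, takes a point from camera to world coordinates); the wrist camera has in their place "tool_from_camera" (4x4, takes a point from camera to tool coordinates, whose origin is the TCP and whose axes are the tool frame's). Camera axes: x right, y up, looking along -z (the intrinsics and any distortion apply to the point x, -y, -z); pixel columns grow to the right and rows downward; lengths in m; the calibration is good to about 2 mm. A picture is of the moment at which its call begins: read the wrist's pose just before it. calibration takes no time and is no camera call.
- hand_in(): hands the job in, once; it reports no verdict.
Trained networks look in the newest picture that a camera, given by its name, has taken for a name from the list of things; names that differ only in an ending like _2 or _b are one class to them, and where a whole thing is asked for, a point or a joint stands for the part that bears it (a point fixed in the world has none). Each returns a list of dicts, best first, with "p" (0 to 1); they miss things now and then, are a little off and sometimes report something else, mostly with a low value. They report only what shows in the picture. A call takes as long as a camera call. They do not tell look-alikes from the thing itself.
- search_frame(camera, thing): "uv" ([column, row] in pixels, amid what is visible of it).
The state is a dict: "time_s": time; "joint_positions": joint angles; "dq": joint speeds; "effort": joint torques, N m; "position": TCP position; "orientation": TCP orientation; "contact_force": force on the tool from outside, world axes, zero at the start; "wrist_torque": the same for the moment, N m; "gripper_width": opening from 0.0 (shut) to 1.0 (fully open).
Only numpy, scipy, OpenCV 4.12 (cv2) and the standard library are available. Lean on these libraries where they do the work, as an engineer would, in place of code of your own. Each camera call takes 0.05 s, during which the arm holds its last target. There are 200 camera calls.

### The job

The oxygen filter on this glassworking bench needs a new element: turn its blue bayonet cover a quarter turn anticlockwise (seen from above) to unlock it, so that the white dashes on its lugs meet the white dashes on the housing, then lift it straight off. Set it down gently, right way up, on the middle of the black graphite plate, and leave the red-covered gas filter shut and undisturbed.

Things in the scene. Friction and masses are not known exactly. Their poses are not given: they have to be found in the camera images.
- blue_cover: Blue cover, 0.2 kg. Origin: underside centre; z up. 70 mm spigot z 0-12 mm; 88 mm disc z 12-26; grip bar z 26-60, 56 long along x, 16 thick along y. Lugs at +x, -x reach 56 mm from axis, z 12-18. Starts locked, its x 76-84 deg clockwise (from above) of the housing's x. Turns freely anticlockwise; lifts off once x is within 15 deg short of the housing's x; brass stops 7 deg past it.
- oxygen_filter: Fixed grey round housing of the blue cover, left or right on the bench, brass stubs on its sides. Origin: underside centre, on the bench; z up. Flange 130 mm across, top at z 80 mm, bore 76 mm. Seated cover's origin is at z 68. Hooked rails on the flange hold the lugs down; rail tops z 93. White dashes on the flange at +x and -x show where the lugs point when unlocked.
- red_lug (a point): White dash on one lug of the red cover on the gas filter, which has the same size and shape as the oxygen filter and stands on the bench's other side. Point 51 mm from that cover's axis along its x, 18 mm above its underside; axes of the red cover. Leave it alone.
- graphite_plate: Fixed flat black square plate, 160 x 160 x 12 mm, on the bench between the filters. Origin: centre of its underside, on the bench; z up, top at z 12 mm.
There are look-alikes about, which are no part of the job. There is more than one size of the blue_cover; the job needs the smallest.

How it is judged:
By the outcome, as a careful person would: the job done as asked, in the order asked, and still so for the second after the job is handed in, with the robot touching nothing.
It also fails if it takes over 43 s, if anything falls off the work surface, if the arm or the gripper's body presses on something with over 40 N, if the wrist force passes 120 N, or if a joint passes its speed limit or range.

## Working session

There is one attempt and no reset: what is moved stays moved. The work goes in short steps, Python scripts to look and compute and a tool call to move; the robot and the scene stay as the last step left them, time stands still between calls to the robot, and variables do not carry over. Pictures are saved under pics/ and viewed, about 8 in all and at most 12, crops included, and the job is handed in when it is done.

Besides the shell and the picture viewer there is one more tool, called after "Emit:" by a JSON object that holds its "method" and its "body", one argument or row to a line. apply_moves: Moves the arm, as the interface text tells. Its arguments: {"type":"object","properties":{"deltas":{"type":"array"},"gripper":{"type":"number"}},"required":["deltas"]}

```bash
mkdir -p pics
cat > h.py <<'E'
from station import *
import numpy as np, cv2
from scipy.spatial.transform import Rotation as R
def pose(s=None):
    s=s or observe(); q=s["orientation"]; T=np.eye(4)
    T[:3,:3]=R.from_quat([q[1],q[2],q[3],q[0]]).as_matrix(); T[:3,3]=s["position"]; return T
def camT(n,P=None):
    c=calibration(n); return c,(np.array(c["T"]) if n!="wrist" else (pose() if P is None else P)@np.array(c["tool_from_camera"]))
def KD(c): return np.array([[c["fx"],0,c["cx"]],[0,c["fy"],c["cy"]],[0,0,1.]]),np.array(c["dist_coeffs"])
def toplane(n,uv,z,P=None):
    c,T=camT(n,P);K,D=KD(c)
    p=cv2.undistortPoints(np.array(uv,float).reshape(-1,1,2),K,D).reshape(-1,2)
    d=np.c_[p[:,0],-p[:,1],-np.ones(len(p))]@T[:3,:3].T
    return T[:3,3]+d*((z-T[2,3])/d[:,2])[:,None]
def proj(n,X,P=None):
    c,T=camT(n,P);K,D=KD(c); X=np.atleast_2d(X)
    p=(X-T[:3,3])@T[:3,:3]*[1,-1,-1]
    return cv2.projectPoints(p,np.zeros(3),np.zeros(3),K,D)[0].reshape(-1,2)
def save(im,f): cv2.imwrite("pics/"+f,im[:,:,::-1])
E
python3 - <<'E'
from h import *
a=capture("scene");b=capture("wrist");c=capture("side")
save(a,"scene.png");save(np.hstack([cv2.resize(b,(400,300)),cv2.resize(c,(400,300))]),"ws.png")
for n in("scene","side","wrist"):
  for t in("blue_cover","oxygen_filter","red_lug","graphite_plate"): print(n,t,[(np.round(d["uv"]),round(d["p"],2)) for d in search_frame(n,t)[:4]])
  print(np.round(camT(n)[1],3).tolist())
print(pose().round(3))
E
```

```text
scene blue_cover [(array([426., 196.]), 0.96), (array([329., 248.]), 0.63), (array([358., 200.]), 0.59)]
scene oxygen_filter [(array([324., 269.]), 0.86)]
scene red_lug [(array([137., 208.]), 0.68)]
scene graphite_plate [(array([242., 230.]), 0.85)]
[[-0.284, -0.833, 0.475, 1.099], [0.959, -0.244, 0.144, 0.262], [-0.004, 0.496, 0.868, 1.206], [0.0, 0.0, 0.0, 1.0]]
side blue_cover [(array([261., 156.]), 0.68), (array([159., 179.]), 0.65), (array([208., 204.]), 0.58), (array([394., 241.]), 0.4)]
side oxygen_filter [(array([263., 181.]), 0.96)]
side red_lug [(array([392., 244.]), 0.71)]
side graphite_plate [(array([308., 222.]), 0.87)]
[[0.689, 0.57, -0.448, -0.194], [-0.725, 0.529, -0.441, -0.597], [-0.014, 0.628, 0.778, 1.26], [0.0, 0.0, 0.0, 1.0]]
wrist blue_cover [(array([216., 300.]), 0.94)]
wrist oxygen_filter []
wrist red_lug []
wrist graphite_plate []
[[0.315, -0.921, -0.231, 0.134], [0.949, 0.305, 0.077, 0.615], [-0.0, -0.244, 0.97, 0.384], [0.0, 0.0, 0.0, 1.0]]
[[ 0.315  0.949  0.     0.197]
 [ 0.949 -0.315  0.     0.593]
 [ 0.    -0.    -1.     0.223]
 [ 0.     0.     0.     1.   ]]
```

View pics/scene.png

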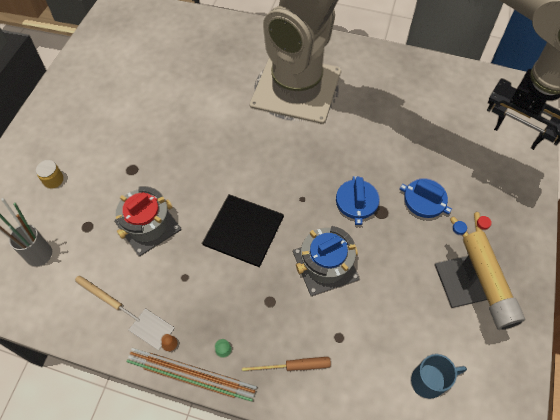

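View pics/ws.png

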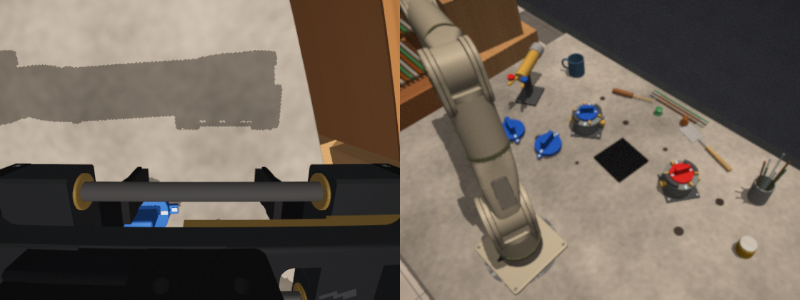

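The scene picture shows three blue covers: one seated in the grey housing at (329,248), and two loose on the bench at (358,200) and (426,196). The seated one fits the description, being on the brass-stubbed oxygen filter. The red one is at (140,208) and the plate at (242,230). I'll confirm in an enlarged crop and measure.

Run:
```python
from h import *
a=capture("scene")
save(cv2.resize(a[160:310,270:470],(800,600),interpolation=cv2.INTER_CUBIC),"crop.png")
print("cover",toplane("scene",[[329,248]],.115).round(3),toplane("side",[[261,156]],.115).round(3))
print("plate",toplane("scene",[[242,230]],.012).round(3),toplane("side",[[308,222]],.012).round(3))
print("loose",toplane("scene",[[358,200],[426,196]],.02).round(3))
print("red",toplane("scene",[[140,208]],.115).round(3))
```

```text
cover [[0.557 0.227 0.115]] [[0.538 0.213 0.115]]
plate [[ 0.518 -0.002  0.012]] [[ 0.511 -0.001  0.012]]
loose [[0.352 0.265 0.02 ]
 [0.288 0.437 0.02 ]]
red [[ 0.581 -0.235  0.115]]
```

View pics/crop.png

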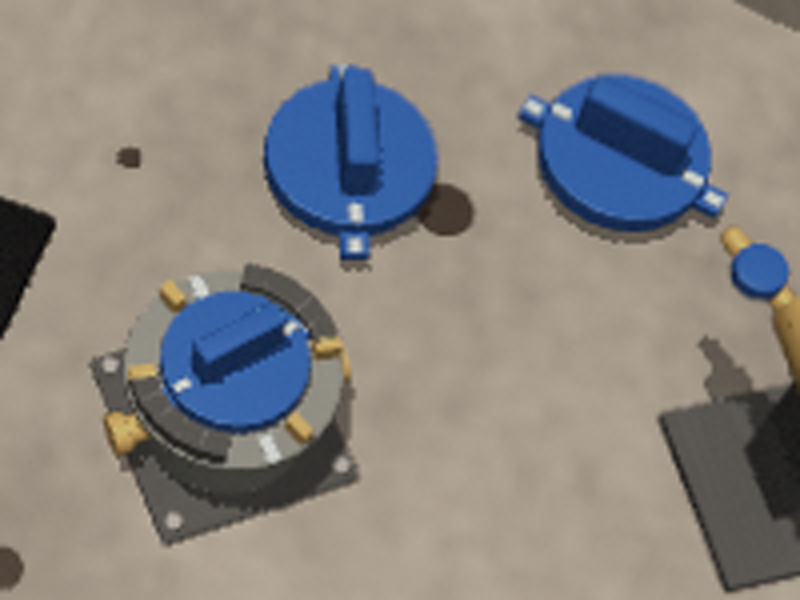

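Run:
```python
from h import *
def px(l): return [[270+x/4,160+y/4] for x,y in l]
for l,z in(([(198,287),(272,448)],.08),([(182,384),(292,327)],.094)):
  p=toplane("scene",px(l),z); d=p[1]-p[0]
  print(p.round(4).tolist(),p.mean(0).round(4),np.linalg.norm(d[:2]).round(4),np.degrees(np.arctan2(d[1],d[0])).round(1))
a=capture("scene")
pl=toplane("scene",[[229,196],[284,211],[260,265],[203,248]],.012);print(pl.round(3).tolist(),pl.mean(0))
s=observe();print(s["time_s"],s["joint_positions"])
```

```text
[[0.5035, 0.194, 0.08], [0.5936, 0.2609, 0.08]] [0.5485 0.2274 0.08  ] 0.1122 36.6
[[0.5752, 0.2014, 0.094], [0.5212, 0.2546, 0.094]] [0.5482 0.228  0.094 ] 0.0758 135.5
[[0.431, -0.067, 0.012], [0.434, 0.086, 0.012], [0.599, 0.071, 0.012], [0.595, -0.08, 0.012]] [0.51476484 0.0026272  0.012     ]
0.85 [-1.27261385  0.33218382 -0.06466824  1.4601018   0.02160245  1.34988125
 -0.08854267]
```

Emit:
{"method": "apply_moves", "body": {
  "deltas": [
    {"slide":[-1,2,-0.6],"delta_rot":[0,0,0]},
    {"slide":[-2,3.8,-0.6],"delta_rot":[0,0,0]},
    {"slide":[-2,3.8,-0.6],"delta_rot":[0,0,0]},
    {"slide":[-2,3.8,-0.6],"delta_rot":[0,0,0]},
    {"slide":[-2,3.8,0],"delta_rot":[0,0,0]}
  ],
  "gripper": 0.45
}}

```text
time_s: 1.35
position: [0.3331, 0.4524, 0.2476]
orientation: [-0.0, 0.811, 0.585, 0.001]
contact_force: [0.1, 1.3, 0.3]
gripper_width: 0.633
```

Emit:
{"method": "apply_moves", "body": {
  "deltas": [
    {"slide":[-2,3.8,0],"delta_rot":[0,0,0]},
    {"slide":[-2,3.8,0],"delta_rot":[0,0,0]},
    {"slide":[-2,3.8,0],"delta_rot":[0,0,0]},
    {"slide":[-2,3.8,0],"delta_rot":[0,0,0]},
    {"slide":[-2,3.8,0],"delta_rot":[0,0,0]}
  ]
}}

```text
time_s: 1.85
position: [0.4817, 0.2973, 0.2468]
orientation: [-0.0, 0.811, 0.585, 0.0]
contact_force: [0.5, 0.3, 0.2]
gripper_width: 0.455
```

Emit:
{"method": "apply_moves", "body": {
  "deltas": [
    {"slide":[-2,3.8,0],"delta_rot":[0,0,0]},
    {"slide":[-2,3.8,0],"delta_rot":[0,0,0]},
    {"slide":[-2,3.8,0],"delta_rot":[0,0,0]},
    {"slide":[-1.2,2.6,0],"delta_rot":[0,0,0]},
    {"slide":[0,0,0],"delta_rot":[0,0,0]}
  ]
}}

```text
time_s: 2.35
position: [0.5933, 0.1814, 0.2463]
orientation: [0.001, 0.813, 0.582, -0.0]
contact_force: [-0.7, -0.8, -0.1]
gripper_width: 0.449
```

Emit:
{"method": "apply_moves", "body": {
  "deltas": [
    {"slide":[0,0,0],"delta_rot":[0,0,0.114]},
    {"slide":[0,0,0],"delta_rot":[0,0,0.114]},
    {"slide":[0,0,0],"delta_rot":[0,0,0.114]},
    {"slide":[0,0,0],"delta_rot":[0,0,0.114]},
    {"slide":[0,0,0],"delta_rot":[0,0,0]}
  ]
}}

```text
time_s: 2.85
position: [0.5904, 0.1871, 0.2466]
orientation: [-0.0, 0.922, 0.386, 0.0]
contact_force: [-0.2, -0.2, 0.0]
gripper_width: 0.449
```

Run:
```python
from h import *
s=observe();P=pose(s);a=capture("wrist");print(P.round(4),s["joint_positions"],search_frame("wrist","blue_cover"))
np.save("P1.npy",P);save(cv2.resize(a,(800,600)),"w1.png")
```

```text
[[ 7.016e-01  7.126e-01 -1.000e-04  5.904e-01]
 [ 7.126e-01 -7.016e-01  4.000e-04  1.871e-01]
 [ 2.000e-04 -4.000e-04 -1.000e+00  2.466e-01]
 [ 0.000e+00  0.000e+00  0.000e+00  1.000e+00]] [-0.65811668  0.31303974  0.35450335  1.45991772 -0.10936495  1.38800926
  0.49363051] [{'uv': [185.8, 21.7], 'p': 0.74}, {'uv': [278.1, 143.9], 'p': 0.65}]
```

View pics/w1.png

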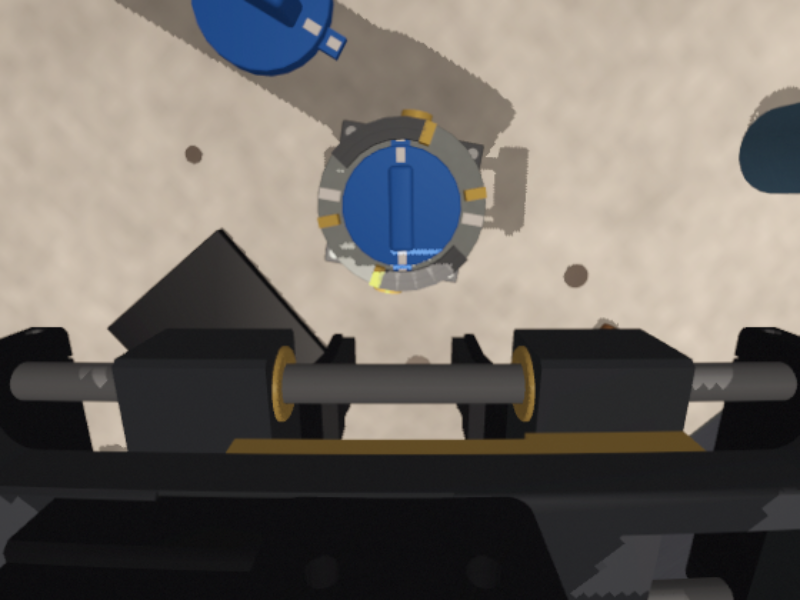

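The wrist view shows the seated cover at (402,205) in an 800-pixel frame. Its dashes are at (400,154) and (403,259), and the flange dashes at (329,194) and (474,219). The bar is aligned with tool y.

Run:
```python
from h import *
P=np.load("P1.npy")
for l,z in(([(329,194),(474,219)],.08),([(400,154),(403,259)],.094),([(400,167),(400,250)],.128)):
  p=toplane("wrist",np.array(l)*.7,z,P); d=p[1]-p[0];m=p.mean(0)
  print(m.round(4),np.linalg.norm(d[:2]).round(4),np.degrees(np.arctan2(d[1],d[0])).round(1), "tool cm",(P[:3,:3].T@(m-P[:3,3])*100).round(2))
```

```text
[0.5495 0.2267 0.08  ] 0.1124 35.9 tool cm [-0.06 -5.68 16.66]
[0.5497 0.226  0.094 ] 0.0754 -42.9 tool cm [-0.09 -5.63 15.26]
[0.5489 0.2255 0.128 ] 0.0532 -44.6 tool cm [-0.17 -5.65 11.86]
```

Emit:
{"method": "apply_moves", "body": {
  "deltas": [
    {"slide":[-0.1,-2.8,0],"delta_rot":[0,0,0]},
    {"slide":[0,-2.86,0],"delta_rot":[0,0,0]},
    {"slide":[0,0,3],"delta_rot":[0,0,0]},
    {"slide":[0,0,3],"delta_rot":[0,0,0]},
    {"slide":[0,0,3],"delta_rot":[0,0,0]}
  ]
}}

```text
time_s: 3.45
position: [0.5495, 0.2257, 0.1558]
orientation: [-0.0, 0.921, 0.389, 0.0]
contact_force: [0.4, -0.2, 0.6]
gripper_width: 0.451
```

Emit:
{"method": "apply_moves", "body": {
  "deltas": [
    {"slide":[0,0,2],"delta_rot":[0,0,0]},
    {"slide":[0,0,1.5],"delta_rot":[0,0,0]},
    {"slide":[0,0,1.2],"delta_rot":[0,0,0]},
    {"slide":[0,0,1],"delta_rot":[0,0,0]},
    {"slide":[0,0,0],"delta_rot":[0,0,0]}
  ]
}}

```text
time_s: 3.95
position: [0.5493, 0.2251, 0.0986]
orientation: [0.0, 0.922, 0.387, -0.001]
contact_force: [-0.1, 0.0, 0.4]
gripper_width: 0.453
```

Emit:
{"method": "apply_moves", "body": {
  "deltas": [
    {"slide":[0,0,0],"delta_rot":[0,0,0]},
    {"slide":[0,0,0],"delta_rot":[0,0,0]},
    {"slide":[0,0,0],"delta_rot":[0,0,0]},
    {"slide":[0,0,0],"delta_rot":[0,0,0]},
    {"slide":[0,0,0],"delta_rot":[0,0,0]}
  ],
  "gripper": 0.0
}}

```text
time_s: 4.45
position: [0.55, 0.2253, 0.1001]
orientation: [-0.0, 0.922, 0.387, 0.0]
contact_force: [-0.0, 0.7, 2.5]
gripper_width: 0.181
```

Run:
```python
from h import *
s=observe();print({k:np.round(s[k],3) for k in("position","contact_force","wrist_torque","gripper_width","joint_positions")})
```

```text
{'position': array([0.55 , 0.225, 0.1  ]), 'contact_force': array([-0.014,  0.661,  2.535]), 'wrist_torque': array([-0.106,  0.157, -0.005]), 'gripper_width': np.float64(0.181), 'joint_positions': array([-0.716,  0.367,  0.307,  1.706, -0.123,  1.087,  0.423])}
```

Emit:
{"method": "apply_moves", "body": {
  "deltas": [
    {"slide":[0,0,0],"delta_rot":[0,0,-0.06]},
    {"slide":[0,0,0],"delta_rot":[0,0,-0.1]},
    {"slide":[0,0,0],"delta_rot":[0,0,-0.1]},
    {"slide":[0,0,0],"delta_rot":[0,0,-0.1]},
    {"slide":[0,0,0],"delta_rot":[0,0,-0.1]}
  ]
}}

```text
time_s: 4.95
position: [0.5502, 0.2253, 0.1001]
orientation: [0.0, 0.809, 0.588, 0.001]
contact_force: [0.0, -1.2, 2.5]
gripper_width: 0.18
```

Turning freely. 0.46 rad is done, out of about 1.35 in total.

Emit:
{"method": "apply_moves", "body": {
  "deltas": [
    {"slide":[0,0,0],"delta_rot":[0,0,-0.1]},
    {"slide":[0,0,0],"delta_rot":[0,0,-0.1]},
    {"slide":[0,0,0],"delta_rot":[0,0,-0.1]},
    {"slide":[0,0,0],"delta_rot":[0,0,-0.1]},
    {"slide":[0,0,0],"delta_rot":[0,0,-0.1]}
  ]
}}

```text
time_s: 5.45
position: [0.5501, 0.2253, 0.1001]
orientation: [0.0, 0.638, 0.77, 0.0]
contact_force: [-0.6, 0.5, 2.6]
gripper_width: 0.184
```

Emit:
{"method": "apply_moves", "body": {
  "deltas": [
    {"slide":[0,0,0],"delta_rot":[0,0,-0.1]},
    {"slide":[0,0,0],"delta_rot":[0,0,-0.1]},
    {"slide":[0,0,0],"delta_rot":[0,0,-0.1]},
    {"slide":[0,0,0],"delta_rot":[0,0,-0.08]},
    {"slide":[0,0,0],"delta_rot":[0,0,0]}
  ]
}}

```text
time_s: 5.95
position: [0.5502, 0.2252, 0.1]
orientation: [0.0, 0.482, 0.876, 0.0]
contact_force: [-1.2, -0.4, 3.4]
gripper_width: 0.181
```

Run:
```python
from h import *
s=observe();P=pose(s);a=capture("wrist");b=capture("scene")
print({k:np.round(s[k],3) for k in("position","contact_force","wrist_torque","gripper_width","joint_positions")},np.degrees(np.arctan2(P[1,0],P[0,0])))
save(np.hstack([cv2.resize(a,(400,300)),cv2.resize(b[205:305,265:398],(400,300))]),"t1.png")
```

```text
{'position': array([0.55 , 0.225, 0.1  ]), 'contact_force': array([-1.195, -0.379,  3.42 ]), 'wrist_torque': array([0.019, 0.077, 0.121]), 'gripper_width': np.float64(0.181), 'joint_positions': array([-0.539,  0.359,  0.09 ,  1.696, -0.036,  1.088,  1.697])} 122.33339818009634
```

View pics/t1.png

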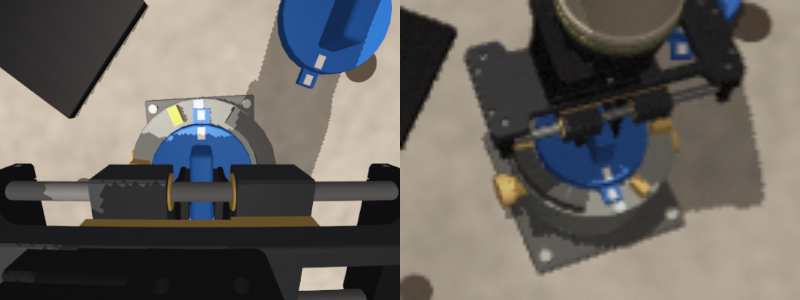

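The lug dash lines up with the flange dash, about 3° short. I'll trim that, then lift.

Emit:
{"method": "apply_moves", "body": {
  "deltas": [
    {"slide":[0,0,0],"delta_rot":[0,0,-0.05]},
    {"slide":[0,0,0],"delta_rot":[0,0,0]},
    {"slide":[0,0,-0.3],"delta_rot":[0,0,0]},
    {"slide":[0,0,-0.5],"delta_rot":[0,0,0]},
    {"slide":[0,0,-0.5],"delta_rot":[0,0,0]}
  ]
}}

```text
time_s: 6.55
position: [0.5493, 0.225, 0.1124]
orientation: [-0.0, 0.461, 0.887, -0.0]
contact_force: [-0.5, 0.8, -2.2]
gripper_width: 0.183
```

Emit:
{"method": "apply_moves", "body": {
  "deltas": [
    {"slide":[0,0,-1],"delta_rot":[0,0,0]},
    {"slide":[0,0,-1.5],"delta_rot":[0,0,0]},
    {"slide":[0,0,-2],"delta_rot":[0,0,0]},
    {"slide":[0,0,-2.5],"delta_rot":[0,0,0]},
    {"slide":[0,0,0],"delta_rot":[0,0,0]}
  ]
}}

```text
time_s: 7.05
position: [0.5517, 0.226, 0.1873]
orientation: [0.002, 0.461, 0.887, 0.003]
contact_force: [0.5, -0.3, -2.8]
gripper_width: 0.182
```

Run:
```python
from h import *
P=pose()
print(P.round(4))
for n,(u,v) in(("scene",(242,230)),("side",(308,222))):
  a=cv2.imread("pics/scene.png")[:,:,::-1] if n=="scene" else capture(n)
  m=(a.max(2)<45).astype(np.uint8)
  k,l=cv2.connectedComponents(m); c=max(cv2.findContours((l==l[v,u]).astype(np.uint8),0,2)[0],key=cv2.contourArea)
  w=toplane(n,c.reshape(-1,2),.012)[:,:2].astype(np.float32)
  (cx,cy),sz,an=cv2.minAreaRect(w*1000);print(n,cx,cy,sz,an)
  print(cv2.minAreaRect(c))
```

```text
[[-5.752e-01  8.180e-01  6.100e-03  5.517e-01]
 [ 8.180e-01  5.752e-01  3.200e-03  2.260e-01]
 [-9.000e-04  6.800e-03 -1.000e+00  1.873e-01]
 [ 0.000e+00  0.000e+00  0.000e+00  1.000e+00]]
scene 515.2049560546875 0.255615234375 (159.08389282226562, 160.4044952392578) 83.58112335205078
((242.8017578125, 229.50802612304688), (65.07410430908203, 57.48516082763672), 21.317913055419922)
side 510.8393249511719 -3.631683349609375 (153.84420776367188, 154.2132110595703) 83.21959686279297
((308.7500305175781, 222.25003051757812), (55.154327392578125, 48.790367126464844), 45.0)
```

Emit:
{"method": "apply_moves", "body": {
  "deltas": [
    {"slide":[-1.4,-1.4,0],"delta_rot":[0,0,0]},
    {"slide":[-2.5,-2.4,0],"delta_rot":[0,0,0]},
    {"slide":[-2.5,-2.4,0],"delta_rot":[0,0,0]},
    {"slide":[-2.5,-2.4,0],"delta_rot":[0,0,0]},
    {"slide":[-2.5,-2.4,0],"delta_rot":[0,0,0]}
  ]
}}

```text
time_s: 7.6
position: [0.5242, 0.0663, 0.1815]
orientation: [-0.001, 0.461, 0.887, -0.001]
contact_force: [0.8, -0.5, -2.8]
gripper_width: 0.181
```

Emit:
{"method": "apply_moves", "body": {
  "deltas": [
    {"slide":[-2.5,-2.4,0],"delta_rot":[0,0,0]},
    {"slide":[-1.5,-1.5,0],"delta_rot":[0,0,0]},
    {"slide":[-1,-0.9,0],"delta_rot":[0,0,0]},
    {"slide":[0,0,0],"delta_rot":[0,0,0]},
    {"slide":[0,0,0],"delta_rot":[0,0,0]}
  ]
}}

```text
time_s: 8.1
position: [0.5148, 0.0011, 0.1822]
orientation: [-0.0, 0.46, 0.888, 0.0]
contact_force: [-0.0, 0.6, -2.9]
gripper_width: 0.181
```

Run:
```python
from h import *
s=observe();P=pose(s);a=capture("wrist");print(P.round(4),s["gripper_width"],s["contact_force"])
np.save("P2.npy",P);save(cv2.resize(a,(800,600)),"w2.png")
```

```text
[[-5.760e-01  8.174e-01 -5.000e-04  5.148e-01]
 [ 8.174e-01  5.760e-01  5.000e-04  1.100e-03]
 [ 7.000e-04 -1.000e-04 -1.000e+00  1.822e-01]
 [ 0.000e+00  0.000e+00  0.000e+00  1.000e+00]] 0.1813526648018823 [-0.02958181  0.61027887 -2.90019606]
```

View pics/w2.png

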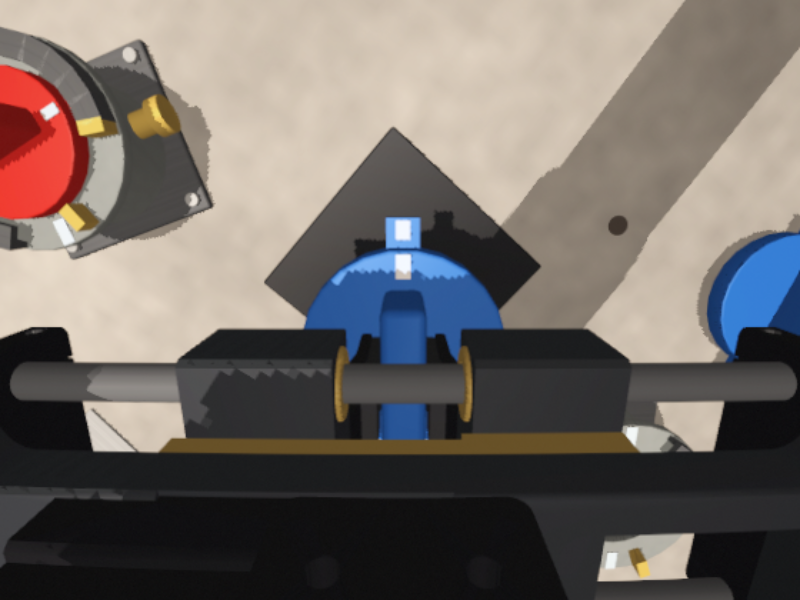

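The wrist view shows the plate corners at (265,282), (393,128) and (540,266), with the cover held level above it.

Run:
```python
from h import *
P=np.load("P2.npy")
p=toplane("wrist",np.array([(265,282),(393,128),(540,266)])*.7,.012,P)
m=(p[0]+p[2])/2;print(p.round(4),m,np.linalg.norm(p[0]-p[2]),"tool",P[:3,:3].T@(m-P[:3,3])*100)
l=toplane("wrist",np.array([(403,230),(403,267)])*.7,.168,P);print(P[:3,:3].T@(l-P[:3,3]).T*100)
```

```text
[[ 0.5812 -0.0871  0.012 ]
 [ 0.426  -0.0694  0.012 ]
 [ 0.443   0.0861  0.012 ]] [ 5.12142167e-01 -5.00057257e-04  1.20000000e-02] 0.2215594093535714 tool [ 1.39770406e-02 -3.11196762e-01  1.70179604e+01]
[[ 0.08154619  0.08297702]
 [-5.13297093 -3.58108536]
 [ 1.4182974   1.41820392]]
```

Emit:
{"method": "apply_moves", "body": {
  "deltas": [
    {"slide":[0,-0.2,2],"delta_rot":[0,0,0]},
    {"slide":[0,0,3],"delta_rot":[0,0,0]},
    {"slide":[0,0,3],"delta_rot":[0,0,0]},
    {"slide":[0,0,2],"delta_rot":[0,0,0]},
    {"slide":[0,0,1],"delta_rot":[0,0,0]}
  ]
}}

```text
time_s: 8.65
position: [0.5123, 0.0004, 0.0705]
orientation: [-0.001, 0.46, 0.888, -0.001]
contact_force: [0.1, 1.0, -3.1]
gripper_width: 0.185
```

Emit:
{"method": "apply_moves", "body": {
  "deltas": [
    {"slide":[0,0,0.8],"delta_rot":[0,0,0]},
    {"slide":[0,0,0.5],"delta_rot":[0,0,0]},
    {"slide":[0,0,0.4],"delta_rot":[0,0,0]},
    {"slide":[0,0,0.2],"delta_rot":[0,0,0]},
    {"slide":[0,0,0],"delta_rot":[0,0,0]}
  ]
}}

```text
time_s: 9.15
position: [0.5135, -0.001, 0.0537]
orientation: [0.0, 0.461, 0.888, 0.0]
contact_force: [-0.9, 0.3, -2.4]
gripper_width: 0.178
```

Emit:
{"method": "apply_moves", "body": {
  "deltas": [
    {"slide":[0,0,0.3],"delta_rot":[0,0,0]},
    {"slide":[0,0,0.3],"delta_rot":[0,0,0]},
    {"slide":[0,0,0.2],"delta_rot":[0,0,0]},
    {"slide":[0,0,0.1],"delta_rot":[0,0,0]},
    {"slide":[0,0,0],"delta_rot":[0,0,0]}
  ]
}}

```text
time_s: 9.65
position: [0.5132, -0.001, 0.0444]
orientation: [-0.0, 0.461, 0.888, -0.0]
contact_force: [0.2, -0.2, -2.8]
gripper_width: 0.184
```

Emit:
{"method": "apply_moves", "body": {
  "deltas": [
    {"slide":[0,0,0.05],"delta_rot":[0,0,0]},
    {"slide":[0,0,0.05],"delta_rot":[0,0,0]},
    {"slide":[0,0,0],"delta_rot":[0,0,0]}
  ]
}}

```text
time_s: 9.95
position: [0.5134, -0.001, 0.044]
orientation: [0.0, 0.461, 0.888, 0.0]
contact_force: [-3.5, -0.4, 5.1]
gripper_width: 0.18
```

Contact: the force has changed sign to +5 N. Release and retreat straight up.

Emit:
{"method": "apply_moves", "body": {
  "deltas": [
    {"slide":[0,0,0],"delta_rot":[0,0,0]},
    {"slide":[0,0,0],"delta_rot":[0,0,0]},
    {"slide":[0,0,0],"delta_rot":[0,0,0]},
    {"slide":[0,0,0],"delta_rot":[0,0,0]},
    {"slide":[0,0,0],"delta_rot":[0,0,0]}
  ],
  "gripper": 0.45
}}

```text
time_s: 10.45
position: [0.5134, -0.001, 0.0435]
orientation: [0.0, 0.461, 0.888, 0.0]
contact_force: [-0.5, 0.1, -0.3]
gripper_width: 0.439
```

Emit:
{"method": "apply_moves", "body": {
  "deltas": [
    {"slide":[0,0,-1],"delta_rot":[0,0,0]},
    {"slide":[0,0,-2],"delta_rot":[0,0,0]},
    {"slide":[0,0,-3],"delta_rot":[0,0,0]},
    {"slide":[0,0,-4],"delta_rot":[0,0,0]},
    {"slide":[0,0,-4],"delta_rot":[0,0,0]}
  ]
}}

```text
time_s: 10.95
position: [0.5129, -0.0012, 0.1856]
orientation: [-0.0, 0.461, 0.887, 0.0]
contact_force: [0.6, 0.2, -0.7]
gripper_width: 0.449
```

Emit:
{"method": "apply_moves", "body": {
  "deltas": [
    {"slide":[0,2,-3],"delta_rot":[0,0,0]},
    {"slide":[0,3,-2],"delta_rot":[0,0,0]},
    {"slide":[0,2,0],"delta_rot":[0,0,0]},
    {"slide":[0,0,0],"delta_rot":[0,0,0]},
    {"slide":[0,0,0],"delta_rot":[0,0,0]}
  ]
}}

```text
time_s: 11.45
position: [0.5702, 0.039, 0.2336]
orientation: [-0.0, 0.461, 0.888, -0.0]
contact_force: [-0.7, -0.2, -0.3]
gripper_width: 0.45
```

Run:
```python
from h import *
s=observe();P=pose(s);a=capture("wrist");print(P.round(4),s["gripper_width"],s["contact_force"])
np.save("P3.npy",P);save(cv2.resize(a,(800,600)),"w3.png")
```

```text
[[-5.755e-01  8.178e-01 -6.000e-04  5.702e-01]
 [ 8.178e-01  5.755e-01 -4.000e-04  3.900e-02]
 [ 0.000e+00 -7.000e-04 -1.000e+00  2.336e-01]
 [ 0.000e+00  0.000e+00  0.000e+00  1.000e+00]] 0.45022305394739603 [-0.70861402 -0.21571538 -0.31939265]
```

View pics/w3.png

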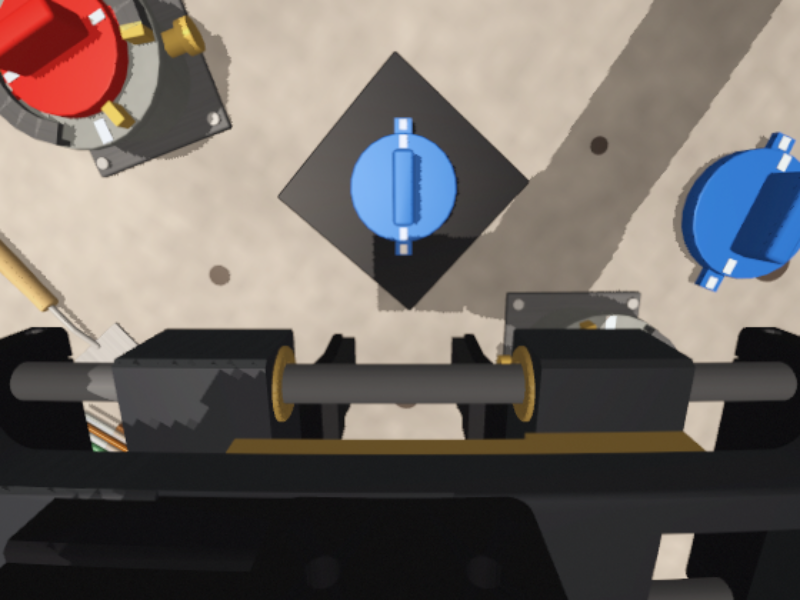

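The cover stands upright at (403,187). The mid-point of the plate's corners is about (403,187), so it is centred. The red cover is undisturbed and the robot is clear of everything.

```bash
python3 -c "
from station import *
print(hand_in(), observe()['time_s'])"
```

```text
the job is handed in; nothing more can be done
the job is handed in; nothing more can be done
```

The oxygen filter's blue cover is off and standing right way up on the middle of the graphite plate. The job was handed in at about 11.5 s.

- **Which cover:** I took the smallest blue cover, the one seated in the grey housing. The two larger loose ones were left alone.
- **Unlock and lift:** I turned it about 80° anticlockwise. The visible lug dash met its flange dash, except for about 3° that I then trimmed; I didn't photograph it again after that. It then lifted straight off without catching, with only about 2–3 N (the cover's own weight) on the wrist.
- **Placing:** It touched the plate with about 5 N before I released it. The last wrist picture shows it centred to within a few pixels.
- **Red-covered filter:** The arm never went near it, and it still looked shut in the last picture.
- **Disagreement:** The side and scene cameras put the plate centre about 4 mm apart in both x and y. I aimed between them using a closer wrist view. No checks failed.

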